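# Release the filter slide of a bench hydraulic pack

### The job

Take the strainer out of the small hydraulic pack: first push its control lever away from you, past the stiff detent and into the last (float) notch, to let the pressure off. Then take the square-handled pin tool from the stand, hold the recessed release button down with it, and with the button still held push the filter slide all the way out. Put the pin tool back upright in the stand, set the strainer standing in the metal tray, and leave the slide out, the lever in float and the other things where they are.

Things in the scene. Friction and masses are not known exactly. Their poses are not given: they have to be found in the camera images.
- power_pack: fixed grey hydraulic pack, case 130 (x) x 150 (y) x 85 mm high; origin at the centre of its underside, its -x face is the front. Filter channel in its right half, its middle at y = -35 mm; lever on the left half, hinge at x = -10, y = +45, z = 102 mm. Lying motor on top, rear right (x 12 to 68, y -70 to +18, to z = 140 mm).
- lever (a joint): angle (rad) about the pack's y axis, grows as the knob goes to the pack's +x (away from the robot), -0.03 to 0.86. Notches: 0 hold (leans 0.4 rad to -x), 0.4 lower (upright), 0.77 to 0.8 float (leans 0.4 rad to +x); starts at 0 to 0.4. Detents: at 0.2, about 3 N at the knob; at 0.6, 9 N; past 0.6 it snaps into float by itself (above 0.68 is float) and stays.
- lever_knob (a point): centre of the black ball knob (26 mm diameter) on the lever's 8 mm rod, 75 mm from the hinge, about 171 to 177 mm above the bench.
- filter_slide (a joint): how far the filter slide has come out of the pack's front, in m; 0 shut, stop at 0.070; moves along the pack's -x. Friction about 1.5 N. Latched shut (2 mm play) unless the release button is down by 4 mm or more; past about 0.014 the latch is clear.
- release_button (a joint): how far the release button is pressed, in m; 0 up, 0.008 fully down; sprung: 1.6 N at first, about 4.4 N fully down. It rides in the slide.
- button_top (a point): centre of the button's top (11.6 mm diameter, 54 mm above the bench when up), at the bottom of a 15 x 15 mm vertical hole, 12 mm below the top of the aluminium block (28 mm long, 52 mm wide) at the slide's front. A pin in the hole can push the slide by the hole's walls. Shut, the hole's middle is at x = -80, y = -35 mm in the pack's frame.
- pin_tool: loose pin tool, 70 g: wooden handle, 24 x 24 mm square, 55 mm long, over a brass collar (32 mm diameter, 4 mm thick) and a steel pin 6 mm thick, 60 mm long. Origin at the centre of the collar's underside, z up: pin tip at -60, handle +4 to +59 mm. Starts upright in one of the stand's holes, handle sides parallel to the stand's within 0.15 rad.
- drift: loose round-handled drift in the stand's other hole, of the same build but with a 28 mm round handle 70 mm long and a 17 mm thick shank that does not go into the button's hole. Not needed; same origin.
- tool_stand: fixed open-sided wooden tool stand, 50 (x) x 130 (y) mm; origin at the centre of its underside. Its top board is 72 mm above the bench with two 19 mm square through holes at y = -32 and +32 mm; a tool hangs in a hole with its collar resting on the board.
- strainer: loose brass and steel cylinder, 32 mm diameter, 40 mm high, 80 g, origin at the centre of its underside, z up. It stands in the slide's pocket, hidden in the pack until the slide is out.
- slide_pocket (a point): centre of the floor of the pocket in the slide (36 x 36 mm, walls 10 mm high, floor 26 mm above the bench); 50 mm behind the button in the pack's +x.
- metal_tray: fixed open shallow aluminium tray on a wooden block, 110 (x) x 100 (y) mm, walls 4 mm thick; inner floor 45 mm and rim 65 mm above the bench; origin at the centre of its underside.
- red_offcut: bystander: small dark red wooden stick lying flat, 60 x 16 x 12 mm
- toggle_carving: bystander: small rounded wooden carving, 29 x 30 x 22 mm
- wood_dop: bystander: waisted wooden plug, 30 mm diameter, 28 mm high
- antler_tip: bystander: pointed antler tip lying flat, 23 x 82 x 24 mm
- carving_blank: bystander: lump of carved wood, 39 x 49 x 27 mm
- drilled_block: bystander: small wooden block with holes, 60 x 24 x 20 mm

How it is judged:
By the outcome, as a careful person would: the job done as asked, in the order asked, and still so for the second after the job is handed in, with the robot touching nothing.
It also fails if it takes over 70 s, if anything falls off the work surface, if the arm or the gripper's body presses on something with over 40 N, if the wrist force passes 120 N, or if a joint passes its speed limit or range.

### The arm

A 6-joint arm with a two-finger parallel gripper is mounted at the origin on a cart in front of the work surface, level with it; the furniture and walls round the work are solid. World frame = base frame: x ahead of the robot, y to its left, z up, the work surface at z = 0. Lengths are in mm, angles in rad, forces in N, time in s.
With the tool pointing down it reaches from about 350 to 775 mm from the base axis. Payload 7.3 kg.
Tool frame: the origin (TCP) lies at the very end of the fingers, on their centre line; the grasp point (between the pads) lies 19 mm behind it; z points along the fingers, y is the line along which they close (so a half turn about z gives the same grasp; the last joint's range is limited). The gripper opens to 92 mm and grips with 3 to 60 N. Pads are 19 mm wide; open, the fingers measure 130 mm over their backs; the gripper's body (75 mm by 190 mm) begins 47 mm behind the grasp point.
Start: joints at [-1.492, 0.342, 1.524, -0, 1.275, -0.146], TCP at [117.05, -511.807, 204.641] pointing down, gripper open.
Joint ranges: [-2.53, 2.53], [-0.77, 2.02], [0.04, 2.7], [-1, 4.14], [0.28, 2.66], [-3.11, 3.11]. Speed limits (rad/s): [2.57, 2.57, 3.14, 3.14, 3.14, 3.14].

### API

Orientations are given as [roll, pitch, yaw] about the fixed x, y, z axes, in that order (R = Rz(yaw) Ry(pitch) Rx(roll)).
In Python, from plant import get_obs, vision, workorder gives the robot as it stands.
- The arm moves only by the shell command python3 -m pendant 'ROWS' [OPENING]. ROWS is a JSON object of lists of equal length, an entry for each row: "dp": the shift along the tool's x, y, z in m, a list of three; "rotation": the turn, a rotation vector about the tool's x, y, z in rad, a list of three. A call has 1 to 8 rows; each row is the pose to reach, as a shift and turn from the pose commanded when the call began, along the tool's axes at that moment; what a row does not reach only later rows make up. A row lasts 1/8 s, in which the tool goes at most 62.5 mm and 10.7 degrees, less where a joint would pass 70% of its speed; a pose out of reach is approached as far as the arm can. A call with a gripper value outside its range is refused whole. OPENING is the finger opening in m, from 0 to 0.0918, set as the call begins (- or left out, the last holds). The fingers move at their own pace and stop on an object; the grip force is fixed at half the most. Time passes only in rows, so rows that repeat a pose let the fingers close. It gives the time, the measured TCP pose, the force, the opening and the grip force at its end, in the units of the state.
- get_obs(): the state, without advancing time (a new reading comes with each control period).
- vision.capture(name): name is "side" or "top"; returns a dict with "pixels" (420x560x3 uint8, red, green, blue), "vfov" (degrees; the focal length in pixels is half the picture's height over the tangent of half this angle, whatever the lens; pixels are square), "cx", "cy" (the principal point, pixels), "dist" ([k1, k2, p1, p2, k3] as OpenCV has them; the pictures are not rectified), "pose" (4x4, takes a point from camera to world coordinates). Camera axes: x right, y up, looking along -z (the intrinsics and any distortion apply to the point x, -y, -z); pixel columns grow to the right and rows downward; lengths in mm; the calibration is good to about 2 mm. A picture is of the moment at which its call begins. There is no depth.
- workorder.close_job(): hands the job in; it is judged then, once.
The state is a dict: "time": time; "joint_positions": joint angles; "dq": joint speeds; "tau": joint torques, N m; "tool_pos": TCP position; "tcp_rot": TCP orientation; "contact_force": force on the tool from outside, world axes, zero at the start; "moment": the same for the moment, N m; "grip_width": finger opening in mm; "finger_force": force on a finger pad.
Only numpy, scipy, OpenCV 4.12 (cv2) and the standard library are available. Lean on these libraries where they do the work, as an engineer would, in place of code of your own. Each camera call takes 0.05 s, during which the arm holds its last target. There are 200 camera calls.

## Working session

There is one attempt and no reset: what is moved stays moved. The work goes in short steps, Python scripts to look and compute and a shell command to move; the robot and the scene stay as the last step left them, time stands still between calls to the robot, and variables do not carry over. Pictures are saved under pics/ and viewed, at most 10 in all, crops included, and the job is handed in when it is done.

```bash
mkdir -p pics; ls; python3 - <<'E'
from plant import get_obs, vision
import cv2,json,numpy as np
o=get_obs();print(o)
for n in("top","side"):
    c=vision.capture(n);cv2.imwrite(f"pics/{n}0.png",c["pixels"][:,:,::-1])
    p=c.pop("pixels");print(n,{k:np.round(v,4).tolist() for k,v in c.items()})
E
```

```text
pics
{'time': 0.0, 'joint_positions': array([-1.49195076e+00,  3.42719452e-01,  1.52500905e+00,  6.39147446e-06,
        1.27539299e+00, -1.46011557e-01]), 'dq': array([-3.65207898e-04,  3.89680949e-04,  1.24676422e-03,  7.69644627e-05,
        7.39077767e-04, -1.16499697e-04]), 'tau': array([-3.35640041e-03, -4.31246674e+01, -2.44223464e+01,  7.15253293e-02,
        5.60526608e-02, -1.22711663e-04]), 'tool_pos': array([ 117.04090796, -511.34105717,  203.94946703]), 'tcp_rot': array([-3.14008097e+00, -2.28482170e-04,  2.24855088e-01]), 'contact_force': array([-0.84151537,  0.21104315,  0.11356443]), 'moment': array([ 0.00674372,  0.00061681, -0.01766607]), 'finger_force': 0.0, 'grip_width': 91.72055663166638}
top {'vfov': 45.2191, 'cx': 290.3446, 'cy': 216.6554, 'dist': [-0.0989, 0.0, 0.0, 0.0, 0.0], 'pose': [[0.0249, 0.9802, -0.1964, 307.1958], [-0.9994, 0.0295, 0.0203, 26.341], [0.0257, 0.1958, 0.9803, 1292.0132], [0.0, 0.0, 0.0, 1.0]]}
side {'vfov': 54.9851, 'cx': 277.0481, 'cy': 216.0084, 'dist': [0.0146, 0.0, 0.0, 0.0, 0.0], 'pose': [[-0.9067, 0.2509, -0.339, 231.3157], [-0.4212, -0.4967, 0.7589, 713.3196], [0.022, 0.8308, 0.5561, 627.3379], [0.0, 0.0, 0.0, 1.0]]}
```

View pics/top0.png

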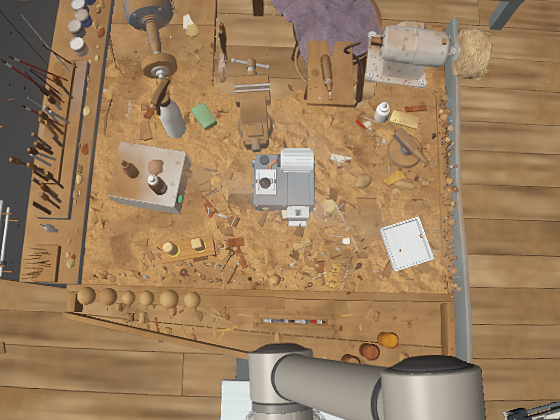

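View pics/side0.png

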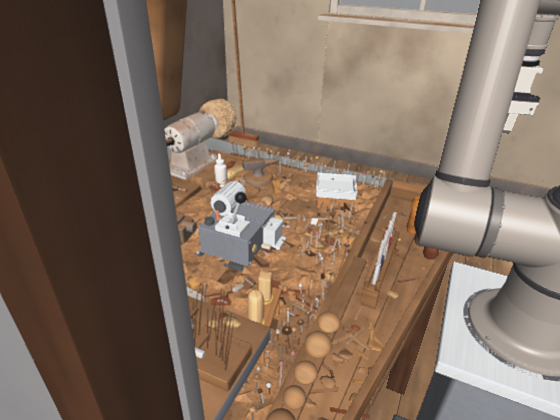

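The top view shows the pack at about (283,185), the knob near (265,183), the button block at (297,214), the stand at (188,247) and the tray at (407,243). The side view shows the pack at (240,228), two tools at (256,305)/(265,285) and the tray at (336,186). I'll enlarge the relevant parts.

```bash
python3 - <<'E'
import cv2
def crop(n,x0,y0,x1,y1,s):
    im=cv2.imread(f"pics/{n}0.png")[y0:y1,x0:x1]; return cv2.resize(im,None,fx=s,fy=s,interpolation=cv2.INTER_CUBIC)
def ruler(im,x0,y0,s):
    h,w=im.shape[:2]
    for x in range(-(-x0//10)*10,x0+w//s,10):
        cv2.line(im,((x-x0)*s,0),((x-x0)*s,6),(0,255,0),1)
        if x%20==0: cv2.putText(im,str(x),((x-x0)*s,16),0,.4,(0,255,0),1)
    for y in range(-(-y0//10)*10,y0+h//s,10):
        cv2.line(im,(0,(y-y0)*s),(6,(y-y0)*s),(0,255,0),1); cv2.putText(im,str(y),(8,(y-y0)*s+4),0,.4,(0,255,0),1)
    return im
import numpy as np
a=ruler(crop("top",150,225,250,265,4),150,225,4); b=ruler(crop("top",245,140,325,235,6),245,140,6); c=ruler(crop("top",375,210,440,275,4),375,210,4)
out=np.zeros((600,800,3),np.uint8); 
out[0:570,0:480]=b; out[0:260,500:760]=c; out[280:440,400:800]=a
cv2.imwrite("pics/topc.png",out)
a=ruler(crop("side",195,175,290,270,6),195,175,6); b=ruler(crop("side",210,265,290,335,3),210,265,3); c=ruler(crop("side",310,165,365,205,4),310,165,4)
out=np.zeros((600,800,3),np.uint8); out[:570,:570]=a; out[0:210,560:800]=b; out[230:390,575:795]=c
cv2.imwrite("pics/sidec.png",out)
E
```

```text
(no output)
```

View pics/topc.png

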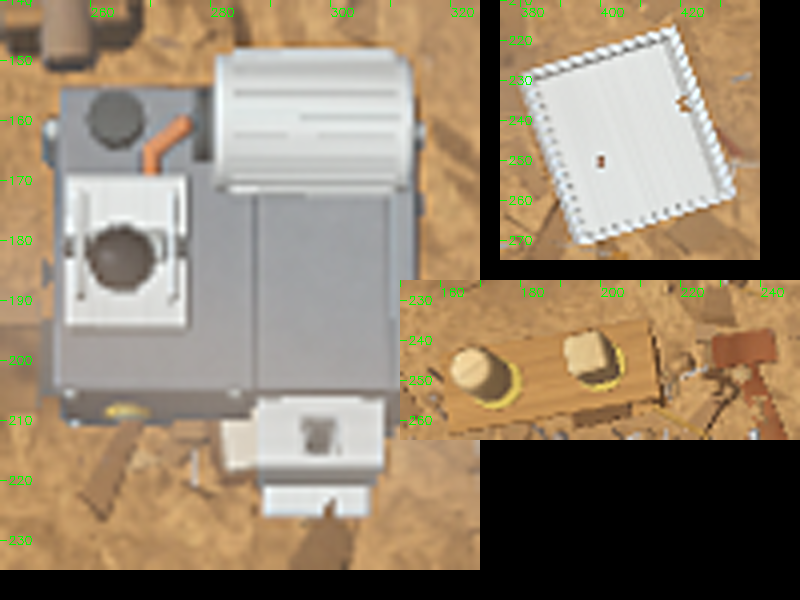

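View pics/sidec.png

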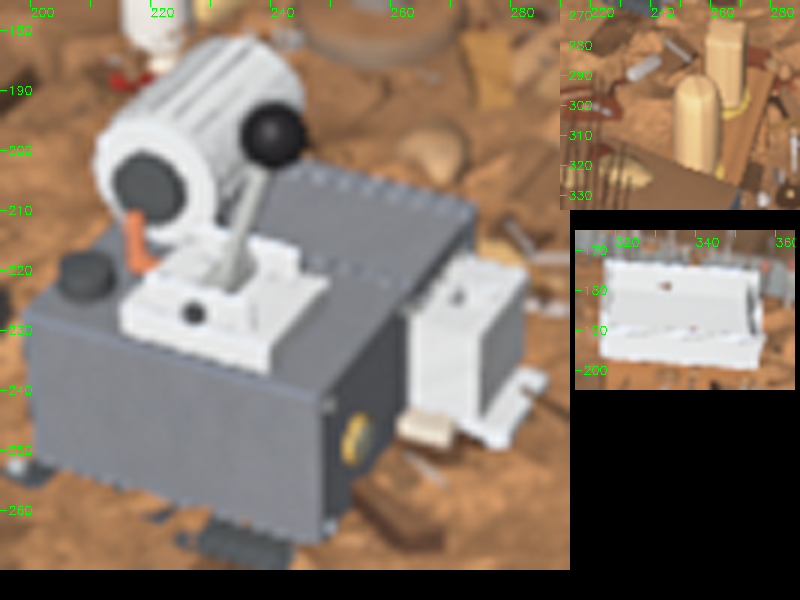

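```bash
cat > h.py <<'E'
from plant import get_obs, vision
import cv2,numpy as np
from scipy.optimize import least_squares
from scipy.spatial.transform import Rotation as R
C={}
def cam(n,keep=[0]):
    if n not in C: C[n]=vision.capture(n)
    return C[n]
def proj(n,P):
    c=cam(n);T=np.linalg.inv(c["pose"]);q=(np.atleast_2d(P)@T[:3,:3].T+T[:3,3])*[1,-1,-1]
    f=210/np.tan(np.radians(c["vfov"]/2));K=np.array([[f,0,c["cx"]],[0,f,c["cy"]],[0,0,1]])
    return cv2.projectPoints(q,np.zeros(3),np.zeros(3),K,np.array(c["dist"]))[0].reshape(-1,2)
def tri(obs,z=None,x0=(500,0,80)):
    "obs {cam:(u,v)} -> point; z fixes the height"
    f=lambda p:np.concatenate([(proj(n,[p[0],p[1],p[2] if z is None else z])-uv).ravel() for n,uv in obs.items()])
    s=least_squares(f,x0);return s.x.round(1),np.sqrt(s.fun@s.fun).round(2)
def fit(obs,x0):
    "obs list (cam, model xyz, uv); pose x,y,dz,yaw"
    def f(p):
        r=R.from_euler('z',p[3])
        return np.concatenate([(proj(n,r.apply(m)+p[:3])-uv).ravel() for n,m,uv in obs])
    s=least_squares(f,x0,x_scale=[100,100,10,.3]);return s.x.round(3),s.fun.reshape(-1,2).round(1).tolist()
E
python3 - <<'E'
from h import *
print("pack",*fit([("top",(65,75,85),(255,154.7)),("top",(-65,75,85),(255.2,205)),("side",(-65,75,85),(248.7,240.8)),("side",(-65,-75,85),(274.2,209.2)),("side",(65,75,85),(199.2,227)),
 ("top",(-80,-35,66),(298.2,212.5)),("side",(-80,-35,66),(271.3,224.7))],[520,0,0,0]),sep="\n")
print("knob",tri({"top":(265.3,183),"side":(240.7,197.7)}))
print("hole",tri({"top":(298.2,212.5),"side":(271.3,224.7)}),tri({"top":(298.2,212.5)},66),tri({"side":(271.3,224.7)},66))
print("sqtop",tri({"top":(196.75,243.25),"side":(265.7,272.3)}),tri({"top":(196.75,243.25)},131),tri({"side":(265.7,272.3)},131))
print("drifttop",tri({"top":(168.5,247.),"side":(255,293)}))
print("stand",[tri({"top":p},72)[0][:2] for p in [(213,235),(215.5,248.7),(161,263)]])
print("tray rim",*[tri({"top":a,"side":b}) for a,b in [((380.5,229.5),(316.75,191.25)),((418.75,217),(317.5,173)),((434,258.2),(355,173.75)),((395.5,270.7),(356.75,191.3))]],sep="\n")
print("tray rim top@65",[tri({"top":a},65)[0][:2] for a in [(380.5,229.5),(418.75,217),(434,258.2),(395.5,270.7)]])
print("sq corners",[tri({"top":(150+(a-400)/4,225+(b-280)/4)},131)[0][:2] for a,b in [(563,338),(601,330),(611,366),(573,377)]])
E
```

```text
pack
[ 6.45492e+02  1.73610e+01 -3.81800e+00  4.10000e-02]
[[-0.4, -0.6], [-0.5, -0.4], [-0.2, 1.0], [0.6, -0.7], [-1.3, 0.7], [1.0, -0.8], [2.6, -0.2]]
knob (array([609. ,  62.7, 172. ]), np.float64(0.23))
hole (array([568.5, -17.4,  62.1]), np.float64(2.14)) (array([564. , -18.3,  80. ]), np.float64(0.0)) (array([570. , -12.1,  80. ]), np.float64(0.0))
sqtop (array([471.2, 217.7, 135.6]), np.float64(0.85)) (array([470.4, 218. ,  80. ]), np.float64(0.0)) (array([474.5, 213.1,  80. ]), np.float64(0.0))
drifttop (array([459.8, 280.9, 144.8]), np.float64(1.16))
stand [array([500.2, 189.2]), array([466.7, 181.3]), array([427.6, 311.9])]
tray rim
(array([ 529.4, -225.2,   59.2]), np.float64(0.7))
(array([ 563.2, -322.4,   63. ]), np.float64(0.59))
(array([ 458.6, -356.6,   69.9]), np.float64(0.35))
(array([ 425.9, -259.7,   68.7]), np.float64(0.49))
tray rim top@65 [array([ 527.2, -224.3]), array([ 561.9, -322. ]), array([ 458.7, -358.2]), array([ 425.5, -260.7])]
sq corners [array([478.7, 232.5]), array([484.1, 210.7]), array([463.2, 203.6]), array([456.1, 225.3])]
```

```bash
cat > plan.py <<'E'
# plan.py x y z yaw : shift/turn from the measured pose, in tool axes (m, rad)
import sys,numpy as np
from plant import get_obs
from scipy.spatial.transform import Rotation as R
x=np.array(sys.argv[1:],float);o=get_obs();T=R.from_euler('xyz',o["tcp_rot"]);G=R.from_euler('xyz',[np.pi,0,x[3]])
d=T.inv().apply(x[:3]-o["tool_pos"])/1e3;print("dp",d.round(4).tolist(),"rot",(T.inv()*G).as_rotvec().round(3).tolist(),"rows",np.linalg.norm(d)/.0625)
E
python3 plan.py 560 66 162 0.03
```

```text
dp [0.5605, -0.4643, 0.0427] rot [-0.001, -0.0, 0.195] rows 11.665419623181105
```

```bash
python3 -m pendant '{"dp":[[0.04,-0.033,0],[0.087,-0.072,0],[0.135,-0.112,0],[0.183,-0.152,0],[0.231,-0.191,0],[0.279,-0.231,0],[0.327,-0.271,0],[0.375,-0.31,0]],"rotation":[[0,0,0.03],[0,0,0.06],[0,0,0.1],[0,0,0.14],[0,0,0.18],[0,0,0.195],[0,0,0.195],[0,0,0.195]]}' 0; python3 plan.py 560 66 162 0.03
```

```text
time: 1.2
tool_pos: [414.5, -124.2, 204.8]
tcp_rot: [3.141, -0.001, 0.03]
contact_force: [1.5, -0.8, 1.4]
grip_width: 16.1
finger_force: 0.0
dp [0.1511, -0.1858, 0.0428] rot [0.001, -0.001, -0.0] rows 3.892503562938858
```

```bash
python3 -m pendant '{"dp":[[0.035,-0.044,0.005],[0.07,-0.088,0.015],[0.105,-0.13,0.03],[0.135,-0.167,0.04],[0.15,-0.186,0.043],[0.15,-0.186,0.043]],"rotation":[[0,0,0],[0,0,0],[0,0,0],[0,0,0],[0,0,0],[0,0,0]]}' 0; python3 plan.py 640 66 162 0.03
```

```text
time: 1.95
tool_pos: [558.0, 65.7, 160.7]
tcp_rot: [-3.142, 0.001, 0.032]
contact_force: [-0.3, -0.2, -0.1]
grip_width: 0.2
finger_force: 0.0
dp [0.0819, 0.0023, -0.0014] rot [-0.0, 0.001, 0.002] rows 1.3113942933277745
```

```bash
python3 -m pendant '{"dp":[[0.015,0,0],[0.025,0,0],[0.035,0,0],[0.045,0,0],[0.055,0,0],[0.065,0,0],[0.073,0,0],[0.08,0,0]],"rotation":[[0,0,0],[0,0,0],[0,0,0],[0,0,0],[0,0,0],[0,0,0],[0,0,0],[0,0,0]]}' 0; python3 plan.py 640 66 162 0.03
```

```text
time: 2.95
tool_pos: [640.1, 66.0, 165.5]
tcp_rot: [3.141, -0.007, 0.029]
contact_force: [4.0, -0.7, 4.7]
grip_width: 0.7
finger_force: 2.6
dp [-0.0001, -0.0, 0.0035] rot [0.001, -0.007, -0.001] rows 0.05581959204408603
```

```bash
python3 -m pendant '{"dp":[[0,0,0],[-0.02,0,-0.0],[-0.06,0,-0.03],[-0.1,0,-0.05],[-0.1,0.0,-0.05]],"rotation":[[0,0,0],[0,0,0],[0,0,0],[0,0,0],[0,0,0]]}' 0.08; python3 - <<'E'
from h import *
o=[]
for n,(x0,y0) in(("side",(195,165)),("top",(240,135))):
    im=cam(n)["pixels"][y0:y0+100,x0:x0+95,::-1];o.append(cv2.resize(im,None,fx=4,fy=4,interpolation=cv2.INTER_CUBIC))
cv2.imwrite("pics/lev1.png",np.hstack(o))
E
```

```text
time: 3.58
tool_pos: [536.5, 63.8, 213.3]
tcp_rot: [3.141, -0.002, 0.03]
contact_force: [0.3, -0.7, 0.4]
grip_width: 45.6
finger_force: 0.0
```

View pics/lev1.png

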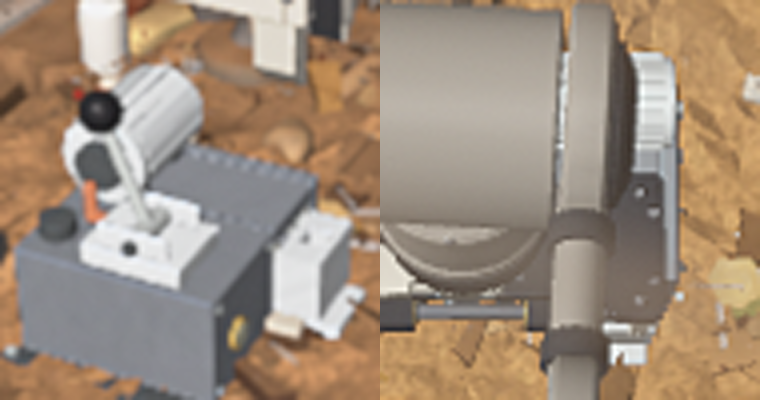

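```bash
python3 - <<'E'
from h import *
from scipy.optimize import minimize_scalar as m
h=np.array([633.7,62,102]);k=lambda a:h+75*np.array([np.sin(a-.4),0,np.cos(a-.4)])
for a in(0.4,.6,.7,.78,.86):print(a,proj("side",k(a)).round(1))
E
python3 plan.py 471 217 205 0.27
```

```text
0.4 [[231. 193.]]
0.6 [[225.2 192. ]]
0.7 [[222.4 191.9]]
0.78 [[220.2 192.1]]
0.86 [[218.2 192.5]]
dp [-0.0627, -0.1553, 0.006] rot [-0.0, 0.001, -0.24] rows 2.681080198444446
```

The enlarged views show the knob at about side pixel (220,192.5). That matches float (0.78). Next, the pin tool.

```bash
python3 -m pendant '{"dp":[[-0.015,-0.035,0],[-0.035,-0.085,0.002],[-0.053,-0.13,0.005],[-0.063,-0.155,0.006],[-0.063,-0.155,0.006],[-0.063,-0.155,0.006]],"rotation":[[0,0,-0.1],[0,0,-0.2],[0,0,-0.24],[0,0,-0.24],[0,0,-0.24],[0,0,-0.24]]}' 0.046; python3 plan.py 471.5 217 88 0.27
python3 - <<'E'
from h import *
o=[]
for n,(x0,y0) in(("side",(215,220)),("top",(150,205))):
    im=cam(n)["pixels"][y0:y0+100,x0:x0+95,::-1];o.append(cv2.resize(im,None,fx=4,fy=4,interpolation=cv2.INTER_CUBIC))
cv2.imwrite("pics/pin1.png",np.hstack(o))
E
```

```text
time: 4.47
tool_pos: [470.9, 216.4, 204.8]
tcp_rot: [3.141, 0.001, 0.27]
contact_force: [-0.8, -0.1, -0.1]
grip_width: 46.0
finger_force: 0.0
dp [0.0008, -0.0005, 0.1168] rot [0.001, 0.001, -0.0] rows 1.8687169998207742
```

View pics/pin1.png

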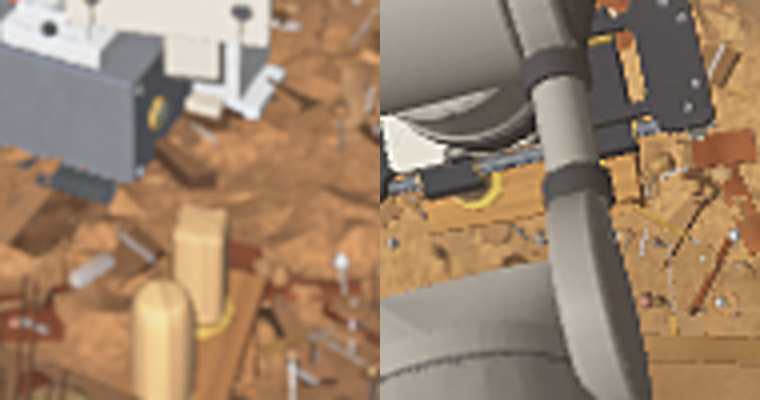

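The side view shows the square handle's top centred at about (265.2,275.3), clear below the fingers. I'll re-triangulate with that.

```bash
python3 - <<'E'
from h import *
print(tri({"top":(196.75,243.25),"side":(265.2,275.3)}),tri({"side":(265.2,275.3)},131),tri({"top":(196.75,243.25)},131))
print(proj("side",[471,217,131]))
E
```

```text
(array([471.9, 218.7, 129. ]), np.float64(0.69)) (array([471.7, 220.8,  80. ]), np.float64(0.0)) (array([470.4, 218. ,  80. ]), np.float64(0.0))
[[266.47234337 274.15213528]]
```

Height 129 agrees with the given 131. Handle centre is at (471.5, 218.5); descend.

```bash
python3 -m pendant '{"dp":[[0.001,-0.002,0.03],[0.001,-0.002,0.06],[0.001,-0.002,0.09],[0.001,-0.002,0.105],[0.001,-0.002,0.115],[0.001,-0.002,0.117]],"rotation":[[0,0,0],[0,0,0],[0,0,0],[0,0,0],[0,0,0],[0,0,0]]}' 0.046;  python3 -m pendant '{"dp":[[0,0,0],[0,0,0],[0,0,0],[0,0,0],[0,0,0]],"rotation":[[0,0,0],[0,0,0],[0,0,0],[0,0,0],[0,0,0]]}' 0.01
```

```text
time: 5.42
tool_pos: [471.0, 218.9, 88.6]
tcp_rot: [3.142, -0.0, 0.269]
contact_force: [-0.2, -0.3, 0.2]
grip_width: 46.1
finger_force: 0.0
time: 6.05
tool_pos: [471.1, 219.2, 89.1]
tcp_rot: [3.142, -0.001, 0.27]
contact_force: [-0.2, 1.8, 4.9]
grip_width: 24.1
finger_force: 30.0
```

```bash
python3 -m pendant '{"dp":[[0,0,-0.012],[0,0,-0.035],[0,0,-0.06],[0,0,-0.08],[0,0,-0.09],[0,0,-0.09]],"rotation":[[0,0,0],[0,0,0],[0,0,0],[0,0,0],[0,0,0],[0,0,0]]}' 0.01; python3 plan.py 566 -19 172 0.035
```

```text
time: 6.8
tool_pos: [470.9, 219.1, 179.1]
tcp_rot: [3.141, -0.001, 0.27]
contact_force: [-0.2, 0.4, -0.9]
grip_width: 23.5
finger_force: 30.0
dp [0.0282, 0.2548, 0.0071] rot [-0.0, -0.001, 0.235] rows 4.102895886879436
```

```bash
python3 -m pendant '{"dp":[[0.003,0.03,0],[0.009,0.08,0],[0.015,0.13,0.0],[0.02,0.18,0],[0.025,0.225,0.004],[0.028,0.25,0.007],[0.028,0.255,0.007],[0.028,0.255,0.007]],"rotation":[[0,0,0.03],[0,0,0.08],[0,0,0.13],[0,0,0.18],[0,0,0.22],[0,0,0.235],[0,0,0.235],[0,0,0.235]]}' 0.01; python3 - <<'E'
from h import *
o=get_obs();print(o["tool_pos"],o["tcp_rot"])
p=o["tool_pos"];print("pred tip",proj("side",p-[0,0,77]),"hole",proj("side",[566,-19,66]),proj("side",p-[0,0,17]))
o=[]
x0,y0=245,180
im=cam("side")["pixels"][y0:y0+70,x0:x0+60,::-1];o.append(cv2.resize(im,None,fx=8,fy=8,interpolation=cv2.INTER_CUBIC))
im=cam("top")["pixels"][190:260,270:310,::-1];o.append(cv2.resize(im,None,fx=8,fy=8,interpolation=cv2.INTER_CUBIC))
cv2.imwrite("pics/pin2.png",np.hstack(o))
E
```

```text
time: 7.8
tool_pos: [565.2, -18.8, 171.0]
tcp_rot: [-3.141, 0.001, 0.035]
contact_force: [-0.1, 0.4, -0.6]
grip_width: 23.7
finger_force: 30.0
[565.17873097 -18.83314496 170.97243184] [-3.14107511e+00  1.43482829e-03  3.49050379e-02]
pred tip [[274.49365892 214.21101826]] hole [[274.00440813 223.67842429]] [[274.97455653 192.56129893]]
```

View pics/pin2.png

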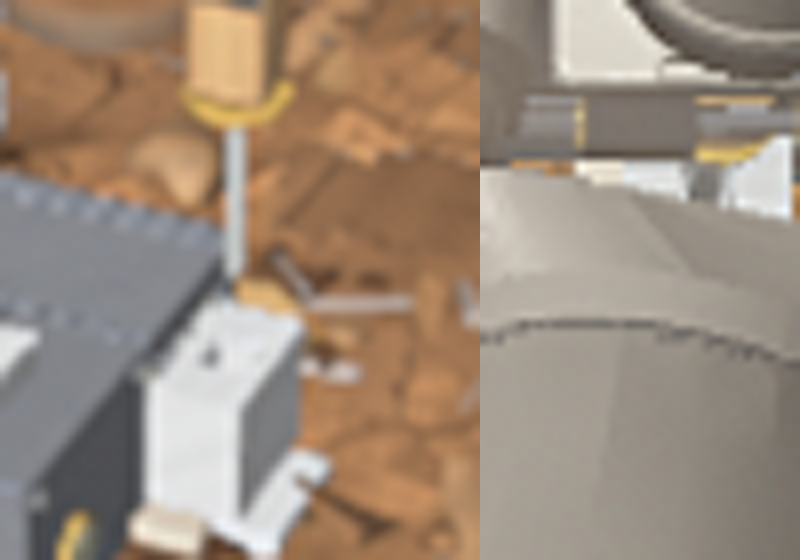

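The pin tip shows at (274.4,214.6), exactly where the TCP predicts. The block top's corners in the side view centre on (272.9,223.9).

```bash
python3 - <<'E'
from h import *
t={"top":(298.4,212.3),"side":(272.9,223.9)}
print(tri(t),tri({"top":t["top"]},66)[0],tri({"side":t["side"]},66)[0])
# block corners on side view
for u,v in[(145,378),(303,322),(205,300),(240,405)]:print(tri({"side":(245+u/8,180+v/8)},66)[0])
for u,v in[(258,397),(384,397),(258,470),(384,470)]:print("t",tri({"top":(245+u/6,140+v/6)},66)[0])
E
```

```text
(array([566.6, -18.3,  65. ]), np.float64(1.1)) [564.5 -18.8  80. ] [568.  -16.9  80. ]
[582.9   6.3  80. ]
[552.8 -42.2  80. ]
[585.  -39.5  80. ]
[551.6   6.   80. ]
t [579.3   7.5  80. ]
t [580.9 -44.9  80. ]
t [548.4   6.7  80. ]
t [550.  -45.4  80. ]
```

```bash
python3 -m pendant '{"dp":[[0.001,-0.001,0.003],[0.001,-0.001,0.012],[0.001,-0.001,0.022],[0.001,-0.001,0.03],[0.001,-0.001,0.036],[0.001,-0.001,0.038],[0.001,-0.001,0.038]],"rotation":[[0,0,0],[0,0,0],[0,0,0],[0,0,0],[0,0,0],[0,0,0],[0,0,0]]}' 0.01
```

```text
time: 8.88
tool_pos: [566.7, -18.3, 133.6]
tcp_rot: [3.141, -0.0, 0.035]
contact_force: [-0.5, -0.3, -0.2]
grip_width: 23.7
finger_force: 30.0
```

```bash
python3 -m pendant '{"dp":[[0,0,0.003],[0,0,0.006],[0,0,0.009],[0,0,0.009]],"rotation":[[0,0,0],[0,0,0],[0,0,0],[0,0,0]]}' 0.01
```

```text
time: 9.38
tool_pos: [566.9, -18.3, 124.7]
tcp_rot: [3.141, -0.001, 0.035]
contact_force: [-0.6, -0.6, 3.0]
grip_width: 23.5
finger_force: 30.0
```

```bash
python3 -m pendant '{"dp":[[0,0,0.0015],[0,0,0.0015],[-0.004,0,0.0015],[-0.008,0,0.0015],[-0.012,0,0.0015],[-0.012,0,0.0015]],"rotation":[[0,0,0],[0,0,0],[0,0,0],[0,0,0],[0,0,0],[0,0,0]]}' 0.01
```

```text
time: 10.12
tool_pos: [554.1, -18.7, 123.1]
tcp_rot: [3.142, 0.001, 0.035]
contact_force: [1.3, -0.1, 3.8]
grip_width: 24.0
finger_force: 30.0
```

```bash
python3 -m pendant '{"dp":[[-0.007,0,0],[-0.015,0,0],[-0.023,0,0],[-0.031,0,0],[-0.039,0,0],[-0.046,0,0],[-0.052,0,0],[-0.052,0,0]],"rotation":[[0,0,0],[0,0,0],[0,0,0],[0,0,0],[0,0,0],[0,0,0],[0,0,0],[0,0,0]]}' 0.01; python3 -m pendant '{"dp":[[-0.003,0,0],[-0.006,0,0],[-0.008,0,0],[-0.008,0,0]],"rotation":[[0,0,0],[0,0,0],[0,0,0],[0,0,0]]}' 0.01
```

```text
time: 11.12
tool_pos: [501.7, -20.4, 123.0]
tcp_rot: [-3.141, 0.002, 0.035]
contact_force: [-0.9, 0.2, 3.0]
grip_width: 23.7
finger_force: 30.0
time: 11.62
tool_pos: [494.7, -20.7, 123.1]
tcp_rot: [3.142, -0.0, 0.035]
contact_force: [1.2, 1.3, 3.5]
grip_width: 23.8
finger_force: 30.0
```

```bash
python3 -m pendant '{"dp":[[-0.0015,0,0],[-0.003,0,0],[-0.003,0,0]],"rotation":[[0,0,0],[0,0,0],[0,0,0]]}' 0.01;python3 -m pendant '{"dp":[[-0.001,0,0],[-0.002,0,0],[-0.002,0,0]],"rotation":[[0,0,0],[0,0,0],[0,0,0]]}' 0.01
```

```text
time: 12.0
tool_pos: [491.7, -21.0, 123.1]
tcp_rot: [3.141, 0.0, 0.035]
contact_force: [2.4, -0.5, 2.8]
grip_width: 23.5
finger_force: 30.0
time: 12.38
tool_pos: [489.6, -21.0, 123.1]
tcp_rot: [3.141, 0.0, 0.035]
contact_force: [1.8, -0.1, 3.4]
grip_width: 23.8
finger_force: 30.0
```

```bash
python3 -m pendant '{"dp":[[-0.001,0,0],[-0.002,0,0],[-0.002,0,0]],"rotation":[[0,0,0],[0,0,0],[0,0,0]]}' 0.01;python3 -m pendant '{"dp":[[-0.001,0,0],[-0.002,0,0],[-0.002,0,0]],"rotation":[[0,0,0],[0,0,0],[0,0,0]]}' 0.01; python3 - <<'E'
from h import *
x0,y0=240,175
im=cam("side")["pixels"][y0:y0+100,x0:x0+110,::-1]
cv2.imwrite("pics/sl.png",cv2.resize(im,None,fx=6,fy=6,interpolation=cv2.INTER_CUBIC))
E
```

```text
time: 12.75
tool_pos: [487.9, -21.0, 123.1]
tcp_rot: [3.142, -0.001, 0.035]
contact_force: [3.6, 0.4, 2.2]
grip_width: 23.9
finger_force: 30.0
time: 13.12
tool_pos: [485.6, -21.0, 123.1]
tcp_rot: [-3.142, 0.0, 0.035]
contact_force: [3.1, 1.0, 2.4]
grip_width: 23.8
finger_force: 30.0
```

View pics/sl.png

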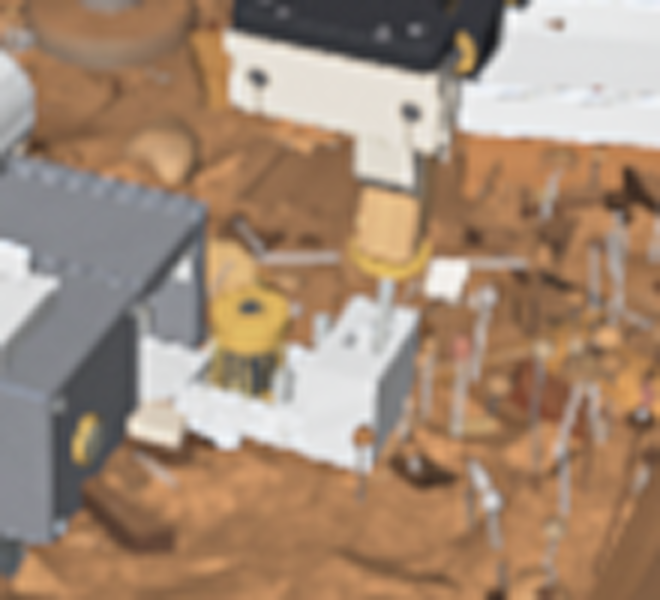

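The slide is out and the brass strainer stands in its pocket, its top at about (281.7,226). The block's top centre is near (299.5,232.5), with the pin slightly tilted in its hole.

```bash
python3 - <<'E'
from h import *
for u,v in [(357,345),(295,370),(355,298),(418,315),(250,305)]: print((u,v),tri({"side":(240+u/6,175+v/6)},66)[0])
o=get_obs();print(o["tool_pos"],o["contact_force"],proj("side",o["tool_pos"]-[0,0,77]),proj("side",o["tool_pos"]-[0,0,57]),proj("side",o["tool_pos"]-[0,0,17]))
E
```

```text
(357, 345) [496.6 -13.2  80. ]
(295, 370) [511.9  12.9  80. ]
(355, 298) [509.6 -42.7  80. ]
(418, 315) [482.4 -43.1  80. ]
(250, 305) [545.6 -19.1  80. ]
[485.659205   -21.01371827 123.0884456 ] [3.24136696 0.85977922 3.04110315] [[304.54111071 238.70051942]] [[305.04662558 231.94619324]] [[306.09449071 217.95559802]]
```

```bash
python3 -m pendant '{"dp":[[-0.0015,0,0],[-0.003,0,0],[-0.003,0,0]],"rotation":[[0,0,0],[0,0,0],[0,0,0]]}' 0.01
```

```text
time: 13.6
tool_pos: [482.4, -21.1, 123.0]
tcp_rot: [-3.142, 0.0, 0.035]
contact_force: [3.6, 1.5, 2.4]
grip_width: 24.1
finger_force: 30.0
```

```bash
python3 -m pendant '{"dp":[[0.003,0,0],[0.005,0,0],[0.005,0,-0.01],[0.005,0,-0.02],[0.005,0,-0.04],[0.005,0,-0.06],[0.005,0,-0.07],[0.005,0,-0.07]],"rotation":[[0,0,0],[0,0,0],[0,0,0],[0,0,0],[0,0,0],[0,0,0],[0,0,0],[0,0,0]]}' 0.01;  python3 - <<'E'
from h import *
x0,y0=240,150
im=cam("side")["pixels"][y0:y0+100,x0:x0+110,::-1]
cv2.imwrite("pics/sl2.png",cv2.resize(im,None,fx=6,fy=6,interpolation=cv2.INTER_CUBIC))
p=get_obs()["tool_pos"]
for k in(17,47,77):print(k,[(proj("side",p-[-d,0,k])[0]-[x0,y0])*6 for d in(0,5)])
E
```

```text
time: 14.6
tool_pos: [488.0, -21.1, 193.7]
tcp_rot: [3.141, -0.001, 0.035]
contact_force: [0.1, -0.1, -1.7]
grip_width: 23.5
finger_force: 30.0
17 [array([403.50446814, 249.95504515]), array([390.91902699, 246.84483245])]
47 [array([398.42580471, 318.82845417]), array([386.08006335, 315.64685968])]
77 [array([393.53390787, 385.22113091]), array([381.41863985, 381.97508883])]
```

View pics/sl2.png

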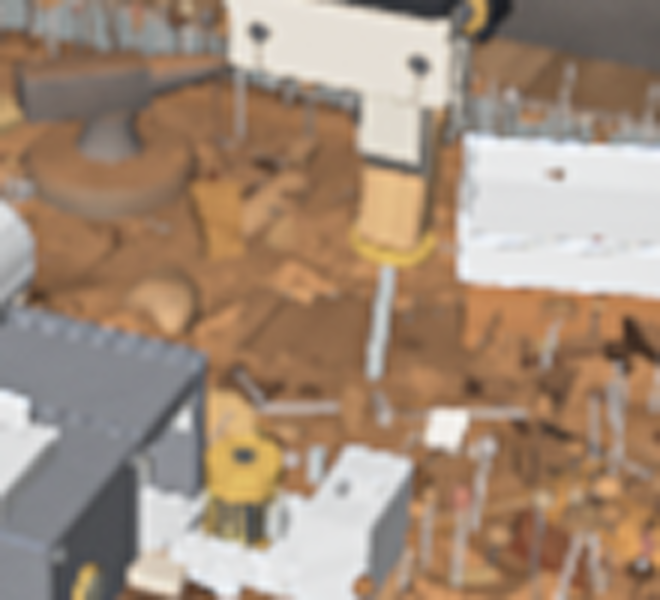

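The pin shows about 0.06 rad of tilt (tip at (374,377), collar at about (393,247)). I'll counter it with a turn of -0.06 about tool y and return to the stand.

```bash
python3 plan.py 471 219 180 0.27
```

```text
dp [-0.0082, -0.2404, 0.0129] rot [0.0, 0.0, -0.235] rows 3.854525871469627
```

```bash
python3 -m pendant '{"dp":[[-0.001,-0.03,0],[-0.003,-0.08,0],[-0.005,-0.13,0.003],[-0.007,-0.18,0.006],[-0.008,-0.22,0.01],[-0.008,-0.238,0.013],[-0.008,-0.24,0.013],[-0.008,-0.24,0.013]],"rotation":[[0,0,-0.03],[0,-0.02,-0.08],[0,-0.04,-0.13],[0,-0.05,-0.18],[-0.005,-0.06,-0.22],[-0.007,-0.06,-0.235],[-0.007,-0.06,-0.235],[-0.007,-0.06,-0.235]]}' 0.01;  python3 - <<'E'
from h import *
x0,y0=215,215
im=cam("side")["pixels"][y0:y0+100,x0:x0+95,::-1]
cv2.imwrite("pics/st.png",cv2.resize(im,None,fx=6,fy=6,interpolation=cv2.INTER_CUBIC))
p=get_obs()["tool_pos"];print(p,get_obs()["tcp_rot"])
f=lambda q:((proj("side",q)[0]-[x0,y0])*6).round()
print([f(p-[0,0,k]) for k in(17,77)],"hole",f([473,219.5,72]))
E
```

```text
time: 15.65
tool_pos: [471.5, 217.5, 179.9]
tcp_rot: [3.141, 0.061, 0.269]
contact_force: [0.2, -0.3, -0.5]
grip_width: 23.7
finger_force: 30.0
[471.62046252 217.36162633 180.1094135 ] [3.1411923  0.06033463 0.26822131]
[array([307., 273.]), array([306., 423.])] hole [298. 498.]
```

View pics/st.png

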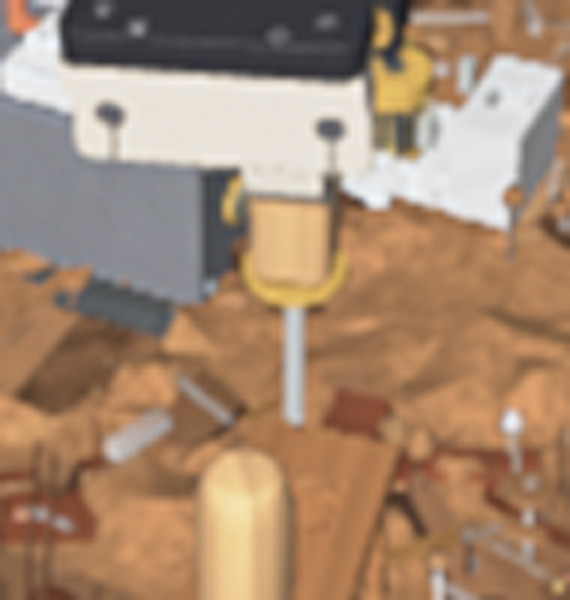

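The pin now hangs vertical, tip at crop (294,423), about 3.5 mm beyond the hole's centre in x. I'll correct that and descend.

```bash
for z in 180 140 91; do python3 plan.py 468.3 218 $z 0.27; done
```

```text
dp [-0.003, -0.0015, 0.0003] rot [0.0, 0.06, -0.002] rows 0.054128649286165655
dp [-0.0006, -0.0015, 0.0402] rot [0.0, 0.06, -0.002] rows 0.6440269398138079
dp [0.0023, -0.0015, 0.0891] rot [0.0, 0.06, -0.002] rows 1.426776669685246
```

```bash
python3 -m pendant '{"dp":[[-0.003,-0.0015,0],[-0.0025,-0.0015,0.01],[-0.0015,-0.0015,0.025],[-0.0006,-0.0015,0.04],[-0.0006,-0.0015,0.04]],"rotation":[[0,0,0],[0,0,0],[0,0,0],[0,0,0],[0,0,0]]}' 0.01; python3 plan.py 468.3 218 90.5 0.27
```

```text
time: 16.32
tool_pos: [467.0, 218.9, 138.4]
tcp_rot: [3.141, 0.064, 0.27]
contact_force: [0.6, 0.4, -0.5]
grip_width: 23.6
finger_force: 30.0
dp [0.0041, 0.0012, 0.0477] rot [0.0, 0.064, -0.0] rows 0.7663978950089563
```

Tip is about 10 mm below the board without contact: it's in the hole.

```bash
python3 -m pendant '{"dp":[[0.001,0.0005,0.008],[0.002,0.001,0.02],[0.003,0.001,0.032],[0.0035,0.001,0.042],[0.004,0.001,0.047],[0.004,0.001,0.047]],"rotation":[[0,0,0],[0,0,0],[0,0,0],[0,0,0],[0,0,0],[0,0,0]]}' 0.01
```

```text
time: 17.08
tool_pos: [469.3, 218.5, 92.7]
tcp_rot: [3.142, 0.061, 0.27]
contact_force: [0.2, -0.5, -0.6]
grip_width: 23.6
finger_force: 30.0
```

```bash
python3 -m pendant '{"dp":[[0,0,0.001],[0,0,0.002],[0,0,0.003],[0,0,0.003]],"rotation":[[0,0,0],[0,0,0],[0,0,0],[0,0,0]]}' 0.01
```

```text
time: 17.58
tool_pos: [469.3, 218.5, 90.0]
tcp_rot: [3.142, 0.06, 0.27]
contact_force: [-0.0, 0.7, -0.4]
grip_width: 23.9
finger_force: 30.0
```

```bash
python3 -m pendant '{"dp":[[0,0,0.001],[0,0,0.001]],"rotation":[[0,0,0],[0,0,0]]}' 0.01; python3 -m pendant '{"dp":[[0,0,0],[0,0,0],[0,0,0],[0,0,0],[0,0,-0.015],[-0.002,0,-0.045],[-0.005,0,-0.09],[-0.007,0,-0.115]],"rotation":[[0,0,0],[0,0,0],[0,0,0],[0,0,0],[0,0,0],[0,0,0],[0,0,0],[0,0,0]]}' 0.046
```

```text
time: 17.82
tool_pos: [469.3, 218.5, 89.1]
tcp_rot: [-3.142, 0.06, 0.27]
contact_force: [0.4, 0.7, -0.9]
grip_width: 23.9
finger_force: 30.0
time: 18.82
tool_pos: [470.1, 218.8, 207.7]
tcp_rot: [-3.142, 0.056, 0.27]
contact_force: [0.1, -1.1, -0.6]
grip_width: 46.1
finger_force: 0.0
```

```bash
python3 plan.py 546 -19 150 0.035
```

```text
dp [0.013, 0.2494, 0.0571] rot [0.007, 0.056, 0.235] rows 4.098941197437085
```

```bash
python3 -m pendant '{"dp":[[0.001,0.03,0],[0.003,0.08,0.005],[0.006,0.135,0.02],[0.01,0.19,0.04],[0.012,0.235,0.053],[0.013,0.249,0.057],[0.013,0.249,0.057],[0.013,0.249,0.057]],"rotation":[[0,0.01,0.03],[0,0.03,0.08],[0.003,0.04,0.13],[0.005,0.05,0.18],[0.007,0.056,0.22],[0.007,0.056,0.235],[0.007,0.056,0.235],[0.007,0.056,0.235]]}' 0.06; python3 plan.py 546 -19 45 0.035; python3 - <<'E'
from h import *
# numeric check: brass strainer blob in the side view; pin tool wood/collar spot
im=cam("side")["pixels"];hsv=cv2.cvtColor(im,cv2.COLOR_RGB2HSV)
m=cv2.inRange(hsv,(18,130,90),(32,255,255));n,l,s,c=cv2.connectedComponentsWithStats(m)
for i in range(1,n):
    if s[i,4]>8 and 190<c[i,0]<320 and 180<c[i,1]<340:print("brass",s[i].tolist(),c[i].round(1))
print("strainer top expected",proj("side",[546,-19,66]).round(1),"collar expected",proj("side",[471.5,218.5,74]).round(1))
E
```

```text
time: 19.82
tool_pos: [544.8, -17.7, 147.4]
tcp_rot: [3.141, 0.003, 0.036]
contact_force: [0.3, -0.3, -0.1]
grip_width: 60.1
finger_force: 0.0
dp [0.0015, 0.0013, 0.1024] rot [0.0, 0.003, 0.001] rows 1.638022260697021
brass [274, 223, 13, 11, 102] [280.2 228. ]
brass [264, 294, 9, 10, 32] [268.7 299.8]
brass [262, 320, 3, 5, 12] [262.9 322.2]
strainer top expected [[281.5 225.8]] collar expected [[265.7 297.2]]
```

```bash
python3 -m pendant '{"dp":[[0.001,0.001,0.025],[0.0015,0.001,0.055],[0.0015,0.001,0.08],[0.0015,0.001,0.095],[0.0015,0.001,0.102],[0.0015,0.001,0.102]],"rotation":[[0,0,0],[0,0,0],[0,0,0],[0,0,0],[0,0,0],[0,0,0]]}' 0.06; python3 -m pendant '{"dp":[[0,0,0],[0,0,0],[0,0,0],[0,0,0],[0,0,0]],"rotation":[[0,0,0],[0,0,0],[0,0,0],[0,0,0],[0,0,0]]}' 0.02
```

```text
time: 20.62
tool_pos: [546.1, -19.7, 44.8]
tcp_rot: [3.141, 0.004, 0.035]
contact_force: [0.1, -1.0, 1.1]
grip_width: 60.0
finger_force: 0.0
time: 21.25
tool_pos: [545.9, -20.0, 44.6]
tcp_rot: [3.141, 0.004, 0.035]
contact_force: [-0.4, -0.2, 1.2]
grip_width: 20.8
finger_force: 0.0
```

```bash
cat > blob.py <<'E'
from h import *
for n in("side","top"):
    im=cam(n)["pixels"];hsv=cv2.cvtColor(im,cv2.COLOR_RGB2HSV)
    m=cv2.inRange(hsv,(18,130,90),(32,255,255));k,l,s,c=cv2.connectedComponentsWithStats(m)
    for i in range(1,k):
        if s[i,4]>8 and 180<c[i,0]<440 and 160<c[i,1]<340:print(n,s[i].tolist(),c[i].round(1))
o=get_obs();print(o["tool_pos"],o["grip_width"],o["finger_force"])
E
python3 blob.py; python3 -c "
from h import *
for p in [(546,-19,66),(546,-35,66),(546,-3,66),(530,-19,66),(562,-19,66)]:print(p,proj('side',p).round(1))"
```

```text
side [286, 206, 4, 5, 9] [288.1 207.7]
side [274, 224, 13, 10, 57] [280.5 229.7]
side [264, 294, 9, 10, 32] [268.7 299.8]
side [262, 320, 3, 5, 12] [263.1 322.2]
top [383, 170, 21, 16, 166] [393.4 177.8]
top [235, 227, 7, 3, 9] [238.2 227.8]
top [198, 241, 9, 12, 32] [203.  247.8]
top [213, 256, 14, 9, 26] [219.2 259.6]
top [327, 259, 18, 29, 163] [333.6 273.8]
top [355, 279, 5, 13, 18] [356.7 285.2]
top [342, 314, 11, 3, 16] [347.2 314.8]
top [359, 324, 3, 6, 13] [360.2 326.5]
top [392, 335, 5, 11, 43] [393.7 339.9]
[545.87576728 -19.9862798   44.54828353] 20.108793585239138 0.0
(546, -19, 66) [[281.5 225.8]]
(546, -35, 66) [[284.2 222.4]]
(546, -3, 66) [[278.7 229.3]]
(530, -19, 66) [[287.6 227.5]]
(562, -19, 66) [[275.5 224.1]]
```

```bash
cat > cmap.py <<'E'
from h import *
im=cam("side")["pixels"];h=cv2.cvtColor(im,cv2.COLOR_RGB2HSV)
def k(p):
    H,S,V=map(int,p)
    if S<60: return "#" if V>190 else ("+" if V>110 else ".") 
    if 18<=H<=32 and S>120: return "B"
    return "d" if V<70 else " "
import sys
x0,x1,y0,y1=map(int,sys.argv[1:])
for r in range(y0,y1):print(r,"".join(k(p) for p in h[r,x0:x1]))
E
python3 cmap.py 258 318 190 250
```

```text
190        ###################+++##+++...........             ##
191       ####################+++##++............             ##
192       ####################+++#++.............             ##
193       ####################++#++..............             ##
194       +#####################+++.... BBB ...d.             ##
195       ...+++################++.... BBBBB ..dd             ##
196      ........+++###########++..... B   BB.d.              +#
197     ..............++#######+...d..  ..+BB .                 
198 ......................++##++..d ...... BB..                 
199 .............................d ....... B .                  
200 ............................. ........  ..                  
201 ............................d .......                       
202 ...........................d ........                       
203 .....................................                       
204 .....................................                       
205 ............................BB ......                       
206 ............................BBBB.....                   
[... 2081 characters left out ...]
 ++
239 .....+############+    .. +################++++++    +    ++
240 .....+################ + B ################++++++    +    + 
241 .....+#################+# #################+++++++          
242 .....+#####################################+++++++        # 
243 ....+######################################+++++++        # 
244 ...+#######################################+++++          + 
245 ...+######################################+++++  +        + 
246 ...+########++############################  ++   +       +# 
247 ... ########+  +#########################    +   +          
248 ..     #####     +####   ################                   
249 ..        +       +##+      #############+
```

```bash
python3 -c "
from h import *
for p in [(536,9,45),(555,9,45),(536,-10,45),(555,-10,45),(546,-3,66),(546,-3,26),(530,-19,26),(562,-19,26)]:print(p,proj('side',p).round(1))"
```

```text
(536, 9, 45) [[280.2 240.2]]
(555, 9, 45) [[273. 238.]]
(536, -10, 45) [[283.5 235.9]]
(555, -10, 45) [[276.4 233.8]]
(546, -3, 66) [[278.7 229.3]]
(546, -3, 26) [[278.3 242.6]]
(530, -19, 26) [[287.  240.8]]
(562, -19, 26) [[275.2 237.3]]
```

The map shows the visible fingertips ending at about z 66–70 although the reported TCP is z 45. The real tips are therefore about 22–26 mm above the reported TCP, and the fingers closed just above the strainer. I'll open, go 21 mm lower and close again.

```bash
python3 -m pendant '{"dp":[[0,0,-0.005],[0,0,-0.005],[0,0,-0.005],[0,0,-0.005],[0,0,0.004],[0,0,0.012],[0,0,0.018],[0,0,0.021]],"rotation":[[0,0,0],[0,0,0],[0,0,0],[0,0,0],[0,0,0],[0,0,0],[0,0,0],[0,0,0]]}' 0.06; python3 -m pendant '{"dp":[[0,0,0],[0,0,0],[0,0,0],[0,0,0],[0,0,0]],"rotation":[[0,0,0],[0,0,0],[0,0,0],[0,0,0],[0,0,0]]}' 0.02
```

```text
time: 22.5
tool_pos: [545.5, -20.0, 22.9]
tcp_rot: [3.141, 0.005, 0.035]
contact_force: [-1.0, 0.4, -0.4]
grip_width: 59.7
finger_force: 0.0
time: 23.12
tool_pos: [546.0, -19.9, 23.8]
tcp_rot: [3.141, 0.003, 0.035]
contact_force: [-0.1, 1.4, 1.7]
grip_width: 31.1
finger_force: 30.0
```

```bash
python3 -m pendant '{"dp":[[0,0,-0.005],[0,0,-0.012],[0,0,-0.03],[0,0,-0.05],[0,0,-0.068],[0,0,-0.075],[0,0,-0.075]],"rotation":[[0,0,0],[0,0,0],[0,0,0],[0,0,0],[0,0,0],[0,0,0],[0,0,0]]}' 0.02; python3 plan.py 494 -291 90 0.035; python3 blob.py | grep side; python3 -c "
from h import *
print(proj('side',[546,-20,141]))"
```

```text
time: 24.0
tool_pos: [546.2, -20.0, 98.9]
tcp_rot: [3.141, 0.003, 0.035]
contact_force: [-0.7, -0.1, -1.5]
grip_width: 30.8
finger_force: 30.0
dp [-0.0616, 0.269, 0.0093] rot [0.001, 0.003, -0.0] rows 4.41742269452721
side [295, 172, 6, 6, 12] [297.7 174.3]
side [285, 197, 3, 9, 21] [286.3 201.4]
side [275, 213, 13, 4, 21] [281.  214.4]
side [264, 294, 9, 10, 32] [268.7 299.8]
side [262, 320, 3, 5, 12] [262.9 322.2]
[[282.58361676 199.09029359]]
```

```bash
python3 -m pendant '{"dp":[[-0.007,0.03,0],[-0.018,0.078,0],[-0.03,0.13,0],[-0.042,0.183,0],[-0.053,0.23,0.003],[-0.06,0.26,0.009],[-0.0616,0.269,0.009],[-0.0616,0.269,0.009]],"rotation":[[0,0,0],[0,0,0],[0,0,0],[0,0,0],[0,0,0],[0,0,0],[0,0,0],[0,0,0]]}' 0.02; python3 plan.py 494 -291 47 0.035
```

```text
time: 25.15
tool_pos: [493.7, -290.7, 89.5]
tcp_rot: [-3.141, 0.005, 0.034]
contact_force: [0.1, 1.0, -1.2]
grip_width: 30.8
finger_force: 30.0
dp [0.0005, 0.0003, 0.0425] rot [-0.0, 0.005, -0.001] rows 0.6803582396900155
```

```bash
python3 -m pendant '{"dp":[[0,0,0.01],[0,0,0.022],[0,0,0.033],[0,0,0.039],[0,0,0.042],[0,0,0.042]],"rotation":[[0,0,0],[0,0,0],[0,0,0],[0,0,0],[0,0,0],[0,0,0]]}' 0.02; python3 -m pendant '{"dp":[[0,0,0.001],[0,0,0.002],[0,0,0.003],[0,0,0.003]],"rotation":[[0,0,0],[0,0,0],[0,0,0],[0,0,0]]}' 0.02
```

```text
time: 25.9
tool_pos: [493.7, -291.0, 47.9]
tcp_rot: [3.141, 0.004, 0.035]
contact_force: [0.1, 0.1, -0.8]
grip_width: 31.2
finger_force: 30.0
time: 26.4
tool_pos: [493.6, -290.9, 44.9]
tcp_rot: [3.141, 0.004, 0.035]
contact_force: [-0.5, 0.8, -1.2]
grip_width: 30.9
finger_force: 30.0
```

```bash
python3 -m pendant '{"dp":[[0,0,0.001],[0,0,0.0015],[0,0,0.0015]],"rotation":[[0,0,0],[0,0,0],[0,0,0]]}' 0.02; python3 -m pendant '{"dp":[[0,0,0.001],[0,0,0.001]],"rotation":[[0,0,0],[0,0,0]]}' 0.02
```

```text
time: 26.78
tool_pos: [493.6, -290.9, 43.4]
tcp_rot: [3.141, 0.004, 0.035]
contact_force: [0.2, -0.4, -0.4]
grip_width: 30.7
finger_force: 30.0
time: 27.02
tool_pos: [493.8, -291.0, 42.8]
tcp_rot: [3.141, 0.004, 0.035]
contact_force: [-0.2, 1.7, 2.4]
grip_width: 31.2
finger_force: 30.0
```

Contact with the floor at the expected height. Release to a small opening and retreat upward.

```bash
python3 -m pendant '{"dp":[[0,0,0],[0,0,0],[0,0,0],[0,0,-0.01],[0,0,-0.03],[0,0,-0.07],[0,0,-0.12],[0,0,-0.16]],"rotation":[[0,0,0],[0,0,0],[0,0,0],[0,0,0],[0,0,0],[0,0,0],[0,0,0],[0,0,0]]}' 0.05;  python3 -m pendant '{"dp":[[-0.02,0.02,0],[-0.06,0.07,0],[-0.1,0.12,0],[-0.13,0.16,0],[-0.13,0.16,0]],"rotation":[[0,0,0],[0,0,0],[0,0,0],[0,0,0],[0,0,0]]}' 0.05; python3 blob.py; python3 -c "
from h import *
for n in('side','top'):print(n,proj(n,[494,-291,85]),proj(n,[494,-291,45]))"; python3 cmap.py 300 370 150 200
```

```text
time: 28.02
tool_pos: [494.5, -291.0, 205.3]
tcp_rot: [3.14, 0.002, 0.035]
contact_force: [1.0, -0.5, -0.5]
grip_width: 50.2
finger_force: 0.0
time: 28.65
tool_pos: [367.5, -458.1, 203.4]
tcp_rot: [3.14, 0.004, 0.03]
contact_force: [0.7, -0.2, -0.8]
grip_width: 49.8
finger_force: 0.0
side [332, 174, 10, 8, 61] [336.5 177.8]
side [264, 294, 9, 10, 31] [268.6 299.8]
side [261, 320, 4, 5, 14] [262.9 322.4]
top [383, 170, 21, 16, 163] [393.7 177.7]
top [404, 236, 12, 14, 36] [410.8 241.6]
top [198, 241, 9, 12, 33] [203.1 247.6]
top [324, 255, 21, 27, 139] [333.5 270.7]
top [213, 256, 14, 9, 26] [219.2 259.6]
top [355, 279, 5, 12, 16] [356.8 284.9]
top [328, 282, 9, 6, 28] [332.  284.8]
top [219, 325, 18, 6, 36] [228.2 328.5]
top [213, 330, 3, 7, 11] [214.2 332.7]
top [217, 332, 8, 10, 17] [220.9 335.8]
[ 369.75179863 -455.27381892  203.41221074] 50.0862127290464 0.0
side [[337.58696231 176.02161419]] [[336.13284723 188.1999859 ]]
top [[409.21991775 242.23210414]] [[405.16781361 244.55114722]]
150 ..............   ++....................+++.........+++          ++++++
151   ............  +
[... 2939 characters left out ...]
#######################+++             
191                 ######################################+##+            
192                 #########################################+            
193                 #########################################             
194                 #########################################             
195                 ########################################+             
196                 +#######################################              
197                     ####################################              
198                                   ######################              
199                                                #########
```

```bash
python3 - <<'E'
from h import *
# lever knob: darkest disc; block corners by template shift between first and present side picture
a=cv2.imread("pics/side0.png");b=np.ascontiguousarray(cam("side")["pixels"][:,:,::-1])
g=cv2.cvtColor(b,cv2.COLOR_BGR2GRAY)[180:206,208:236];ys,xs=np.where(g<45);print("dark knob",xs.mean()+208,ys.mean()+180,len(xs))
# tool handle unchanged?
r=cv2.matchTemplate(b[260:330,240:290],a[268:300,258:276],cv2.TM_CCOEFF_NORMED);print("handle",r.max(),np.unravel_index(r.argmax(),r.shape),"want (8,18)")
c=cv2.imread("pics/top0.png");d=np.ascontiguousarray(cam("top")["pixels"][:,:,::-1])
r=cv2.matchTemplate(d[205:265,275:325],c[206:220,287:310],cv2.TM_CCOEFF_NORMED);i=np.unravel_index(r.argmax(),r.shape);print("block",r.max(),i[0]-1,i[1]-12)
s=proj("top",[[566.5,-18.5,66],[496.5,-21,66]]);print("expected shift",s[1]-s[0])
E
```

```text
dark knob 219.8181818181818 192.5909090909091 44
handle 0.9784222 (np.int64(8), np.int64(18)) want (8,18)
block 0.91713715 27 0
expected shift [ 0.39350018 27.86982789]
```

```bash
python3 - <<'E'
from h import *
up=lambda i:cv2.resize(i,None,fx=8,fy=8,interpolation=cv2.INTER_CUBIC)
for n,(y,x,h,w),Y,X in(("top",(206,287,14,23),(228,252),(280,318)),("side",(214,263,34,20),(220,262),(284,312))):
    a=cv2.imread(f"pics/{n}0.png");b=np.ascontiguousarray(cam(n)["pixels"][:,:,::-1])
    r=cv2.matchTemplate(up(b)[Y[0]*8:Y[1]*8,X[0]*8:X[1]*8],up(a)[y*8:(y+h)*8,x*8:(x+w)*8],cv2.TM_CCOEFF_NORMED);i=np.unravel_index(r.argmax(),r.shape)
    print(n,r.max().round(3),"shift col,row",i[1]/8+X[0]-x,i[0]/8+Y[0]-y)
    for d in(66,68,70):s=proj(n,[[566.5,-18.5,66],[566.5-d,-18.5-.035*d,66]]);print(d,(s[1]-s[0]).round(2))
E
```

```text
top 0.921 shift col,row 0.125 26.875
66 [ 0.35 26.26]
68 [ 0.36 27.06]
70 [ 0.37 27.87]
side 0.672 shift col,row 26.0 6.75
66 [25.48  6.64]
68 [26.27  6.85]
70 [27.06  7.05]
```

The strainer stands in the tray, the tool is back and the lever is in float. The slide measures about 67.5 of 70 mm, so I'll nudge the block's rear face outward with closed fingers until it stops.

```bash
python3 plan.py 540 -20.5 203 0.035
```

```text
dp [0.185, -0.4276, -0.0007] rot [0.001, 0.004, 0.001] rows 7.454816437318958
```

```bash
python3 -m pendant '{"dp":[[0.02,-0.046,0],[0.044,-0.1,0],[0.068,-0.156,0],[0.092,-0.212,0],[0.116,-0.268,0],[0.14,-0.324,0],[0.162,-0.375,0],[0.178,-0.412,0]],"rotation":[[0,0,0],[0,0,0],[0,0,0],[0,0,0],[0,0,0],[0,0,0],[0,0,0],[0,0,0]]}' 0; python3 plan.py 540 -20.5 24 0.035
```

```text
time: 30.1
tool_pos: [534.0, -34.5, 202.3]
tcp_rot: [3.141, 0.003, 0.037]
contact_force: [0.1, -1.1, -0.1]
grip_width: 0.6
finger_force: 0.0
dp [0.0071, -0.0138, 0.1783] rot [0.0, 0.003, 0.002] rows 2.8639285333685987
```

```bash
python3 -m pendant '{"dp":[[0.007,-0.014,0.02],[0.007,-0.014,0.06],[0.007,-0.014,0.1],[0.007,-0.014,0.135],[0.007,-0.014,0.157],[0.007,-0.014,0.167],[0.007,-0.014,0.17],[0.007,-0.014,0.17]],"rotation":[[0,0,0],[0,0,0],[0,0,0],[0,0,0],[0,0,0],[0,0,0],[0,0,0],[0,0,0]]}' 0; python3 -m pendant '{"dp":[[-0.006,0,0],[-0.012,0,0],[-0.016,0,0],[-0.018,0,0],[-0.018,0,0]],"rotation":[[0,0,0],[0,0,0],[0,0,0],[0,0,0],[0,0,0]]}' 0
```

```text
time: 31.1
tool_pos: [539.9, -23.2, 32.8]
tcp_rot: [3.141, 0.003, 0.035]
contact_force: [-0.7, 0.3, -0.3]
grip_width: 0.4
finger_force: 0.0
time: 31.72
tool_pos: [521.7, -23.9, 32.4]
tcp_rot: [3.141, 0.003, 0.035]
contact_force: [1.3, 0.7, 0.7]
grip_width: 0.4
finger_force: 0.6
```

```bash
python3 -m pendant '{"dp":[[-0.001,0,0],[-0.002,0,0],[-0.002,0,0]],"rotation":[[0,0,0],[0,0,0],[0,0,0]]}' 0; python3 -m pendant '{"dp":[[-0.001,0,0],[-0.0015,0,0],[-0.0015,0,0]],"rotation":[[0,0,0],[0,0,0],[0,0,0]]}' 0
```

```text
time: 32.1
tool_pos: [521.6, -23.9, 32.5]
tcp_rot: [3.141, -0.001, 0.034]
contact_force: [7.9, 1.8, -2.6]
grip_width: 0.6
finger_force: 3.8
time: 32.48
tool_pos: [521.7, -24.0, 32.6]
tcp_rot: [3.14, -0.004, 0.034]
contact_force: [11.9, 3.7, -5.6]
grip_width: 0.5
finger_force: 6.1
```

It's a hard stop (12 N, no motion), so the slide is fully out. Retreat.

```bash
python3 -m pendant '{"dp":[[0.01,0,0],[0.016,0,0],[0.016,0,-0.02],[0.016,0,-0.06],[0.016,0,-0.11],[0.016,0,-0.16],[0.016,0,-0.18],[0.016,0,-0.18]],"rotation":[[0,0,0],[0,0,0],[0,0,0],[0,0,0],[0,0,0],[0,0,0],[0,0,0],[0,0,0]]}' 0; python3 -m pendant '{"dp":[[-0.03,0.03,0],[-0.06,0.08,0],[-0.09,0.12,0],[-0.12,0.15,0],[-0.12,0.15,0],[-0.12,0.15,0]],"rotation":[[0,0,0],[0,0,0],[0,0,0],[0,0,0],[0,0,0],[0,0,0]]}' 0; python3 - <<'E'
from h import *
b=cam("side")["pixels"];h=cv2.cvtColor(b,cv2.COLOR_RGB2HSV);m=cv2.inRange(h,(18,130,90),(32,255,255))[165:195,320:350];y,x=np.where(m>0);print("strainer",x.mean()+320,y.mean()+165)
g=cv2.cvtColor(b,cv2.COLOR_RGB2GRAY)[180:206,208:236];ys,xs=np.where(g<45);print("knob",xs.mean()+208,ys.mean()+180)
from plant import workorder
print(workorder.close_job())
E
```

```text
time: 33.48
tool_pos: [535.1, -23.4, 213.4]
tcp_rot: [3.14, 0.002, 0.035]
contact_force: [-0.5, 0.2, -1.0]
grip_width: 0.7
finger_force: 0.0
time: 34.22
tool_pos: [419.6, -176.9, 211.7]
tcp_rot: [-3.141, 0.005, 0.034]
contact_force: [-0.5, -0.6, -0.6]
grip_width: 0.5
finger_force: 0.0
strainer 336.421875 178.234375
knob 219.86363636363637 192.70454545454547
the job is handed in; nothing more can be done
None
```

The job was handed in at about 34 s; the result isn't known to me yet. By my last checks the lever is in float, the slide is hard against its stop, the pin tool is back upright in the stand, and the strainer is standing in the tray.

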